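Half light on the ring

ROBOT

A 7-joint arm with a two-finger parallel gripper is mounted at the origin on a cart in front of the work surface, level with it; the furniture and walls round the work are solid. World frame = base frame: x ahead of the robot, y to its left, z up, the work surface at z = 0. Lengths are in m, angles in rad, forces in N, time in s.
With the tool pointing down it reaches from about 0.4 to 0.875 m from the base axis. Payload 6.5 kg.
Tool frame: the origin (TCP) lies midway between the tips of the shut fingers; the grasp point (between the pads) lies 19 mm behind it; z points along the fingers, y is the line along which they close (so a half turn about z gives the same grasp; the last joint's range is limited). The gripper opens to 88 mm and grips with 3 to 60 N. Pads are 18 mm wide; open, the fingers measure 123 mm over their backs; the gripper's body (75 mm by 187 mm) begins 45 mm behind the grasp point.
Start: joints at [-1.246, 0.536, -0.004, 1.538, 0.003, 1.067, -0.071], TCP at [0.248, 0.601, 0.239] pointing down, gripper open.
Joint ranges: [-2.7, 2.7], [-0.37, 2.16], [-1.27, 1.26], [0.24, 2.4], [-1.31, 4.45], [0.19, 1.91], [-2.76, 2.76]. Speed limits (rad/s): [2.39, 2.39, 3.14, 3.14, 3.14, 3.14, 3.14].

INTERFACE

Orientations are given as a 3x3 rotation matrix whose columns are the frame's x, y, z axes.
In Python, from workcell import manip gives the robot as it stands.
- The arm moves only by the tool apply_moves, never from a script. Its argument "deltas" is a list of rows, each a list of 6 numbers: the shift along the tool's x, y, z in cm, then the turn, a rotation vector about the tool's x, y, z in degrees. In form: [[x, y, z, ax, ay, az], ...]. A call has 1 to 10 rows; each row shifts and turns the commanded pose from where the row before left it, along the tool's axes as they then stand; what a row does not reach is not made up. A row lasts 1/12 s, in which the tool goes at most 41.7 mm and 7.16 degrees, less where a joint would pass 70% of its speed; a pose out of reach is approached as far as the arm can. A call with a gripper value outside its range is refused whole. "claw" is the opening, from 0 (shut) to 1 (fully open), set as the call begins (left out, the last holds). The fingers move at their own pace and stop on an object; the grip force is fixed at half the most. Time passes only in rows, so rows that do not move let the fingers close. It gives the time, the measured TCP pose, the force, the opening and the grip force at its end, in the units of the state.
- manip.get_state(): the state, without advancing time (a new reading comes with each control period).
- manip.read_camera(name): name is "side" or "top" or "wrist"; returns the picture (480x640x3 uint8, red, green, blue); there is no depth.
- manip.camera_info(name): a dict with "fx", "fy", "cx", "cy" (pixels), "k1" (the pictures are not rectified: a ray, as slopes to the right and down, at radius r is drawn at 1 + k1 r^2 times it, then the intrinsics apply), "rvec" (rotation vector, rad) and "tvec" (3), from world to camera coordinates, as OpenCV has them; the wrist camera has in their place "hand_eye" (4x4, takes a point from camera to tool coordinates, whose origin is the TCP and whose axes are the flange's). Camera axes: x right, y down, z forward; pixel columns grow to the right and rows downward; lengths in m; the calibration is good to about 2 mm. A picture is of the moment at which its call begins: read the wrist's pose just before it. camera_info takes no time and is no camera call.
- manip.hand_in(): hands the job in; it is judged then, once.
The state is a dict: "clock": time; "joint_pos": joint angles; "joint_vel": joint speeds; "joint_torque": joint torques, N m; "tool_pos": TCP position; "tcp_rot": TCP orientation; "force": force on the tool from outside, world axes, zero at the start; "wrist_torque": the same for the moment, N m; "gripper_width": finger opening in m; "grasp_force": force on a finger pad.
Only numpy, scipy, OpenCV 4.12 (cv2) and the standard library are available. Lean on these libraries where they do the work, as an engineer would, in place of code of your own. Each camera call takes 0.05 s, during which the arm holds its last target. There are 200 camera calls.

TASK

Switch on the ring inspection lamp by squeezing the red trigger on the upright handset fully in towards its grip and letting it spring all the way back. Then slide the lamp's spring-loaded shutter open by its black tab to the red half-way mark, never letting it run past three quarters open, and keep holding it there against the spring: the program finishes while still holding the shutter half open. Leave the other things on the counter where they are.

Things in the scene. Friction and masses are not known exactly. Their poses are not given: they have to be found in the camera images.
- lamp: Grey box lamp fixed to the counter right of the rolling mill; 130 (x) x 160 (y) mm, flat top 50 mm up; origin at the centre of its underside. Its shutter opens towards the lamp's own +y, which points away from the robot within 0.3 rad. Rails along y at x = +-34 mm and end stops at y = +-69 mm rise to 57 mm. A cream wax ring is fixed at x = 52, y = -40 mm, its top 74 mm up.
- tab: Black upright tab with a white band on the dark steel shutter plate: 24 mm wide (x), 12 mm thick along the travel (y), 36 mm high; origin at the centre of its underside, 54.5 mm above the counter, axes as the lamp's. Closed, it stands at x = 0, y = -30 mm of the lamp. Pinch it from above across its 12 mm, or push it towards the lamp's +y.
- shutter (a joint): Opening of the lamp shutter in m: 0 closed (where its spring returns it), 0.030 half (red pointer on the red mark), 0.060 fully open; positive towards the lamp's +y. The spring resists with 3 N when closed, 9 N at half and 15 N fully open.
- handset: Black upright handset on a dark steel foot 90 x 70 x 12 mm fixed to the counter, left or right of the lamp (both stand clear of the tall rolling mill, whose top handle reaches 440 mm up); 126 mm high in all; origin at the centre of its underside. The fixed grip is on its own +x side (away from the robot, within 0.3 rad), the red trigger on its -x side.
- grip: Fixed black ribbed grip of the handset, 18 mm (x) x 26 mm (y) x 90 mm high, axes as the handset's; origin at the centre of its underside, which is at x = 10 mm, 36 mm above the counter. Its back face is at x = +19 mm of the handset.
- trigger_pad (a point): Middle of the red trigger, 72 mm along it from its hinge, 105 mm above the counter. The trigger is a bar 9 mm thick, 20 mm wide, 88 mm long, hinged at its foot (x = -14 mm of the handset, 34 mm up) and leaning out; at this height trigger and grip together measure 51 mm along the handset's x when released, 33 mm when squeezed.
- trigger (a joint): Squeeze of the trigger in rad: 0 released (where its spring returns it), 0.24 fully squeezed towards the grip. About 2 N at the pad start it, 6 N squeeze it fully.
- mould_red: Bystander, to be left alone: brown-red rubber mould, 50 x 76 x 24 mm; origin at the centre of its underside.
- mould_blue: Bystander, to be left alone: dark blue rubber mould, 50 x 76 x 24 mm; origin at the centre of its underside.
- flux: Bystander, to be left alone: small jar with black lid, 41 mm wide, 48 mm high; origin at the centre of its underside.
- pliers: Bystander, to be left alone: flat pliers with blue handles, 39 x 128 x 9 mm; origin at the centre of its underside.
- block: Bystander, to be left alone: polished steel bench block, 64 x 64 x 19 mm; origin at the centre of its underside.
- dish: Bystander, to be left alone: small white porcelain dish, 65 mm wide, 17 mm high; origin at the centre of its underside.
- half_mark (a point): Red half-way mark, wider than the black ones, on the white scale on the lamp's top, at x = -50, y = 0 of the lamp. Marks stand every 15 mm along y: closed, quarter, half, three quarters, open. The shutter's red pointer, level with the middle of the tab, moves along the scale.

How it is judged:
By the outcome, as a careful person would: the job done as asked, in the order asked, and still so for the second after the job is handed in, while the arm keeps its last pose, push and grip.
It also fails if it takes over 43 s, if anything falls off the work surface, if the arm or the gripper's body presses on something with over 40 N, if the wrist force passes 120 N, or if a joint passes its speed limit or range.

## Working session

There is one attempt and no reset: what is moved stays moved. The work goes in short steps, Python scripts to look and compute and a tool call to move; the robot and the scene stay as the last step left them, time stands still between calls to the robot, and variables do not carry over. Pictures are saved under pics/ and viewed, at most 10 in all, crops included, and the job is handed in when it is done.

Besides the shell and the picture viewer there is one more tool, called after "Request:" as name(argument=value, ...), one argument or row to a line, values as JSON. apply_moves: Moves the arm, as the interface text tells. Its arguments: {"type":"object","properties":{"deltas":{"type":"array","items":{"type":"array","items":{"type":"number"}}},"claw":{"type":"number"}},"required":["deltas"]}

```bash
mkdir -p pics; python3 - <<'E'
from workcell import manip
import cv2
for n in("top","side"):
    cv2.imwrite(f"pics/{n}0.png",manip.read_camera(n)[:,:,::-1]); print(n,manip.camera_info(n))
print(manip.camera_info("wrist"));s=manip.get_state();print(s)
E
```

```text
top {'fx': 598.1186494630646, 'fy': 598.1186494630646, 'cx': 307.1039651278393, 'cy': 241.45360732874306, 'k1': -0.05731084442577686, 'rvec': array([ 2.10775406, -2.14053134,  0.22151328]), 'tvec': array([-0.00998842,  0.55847614,  1.56886273])}
side {'fx': 620.7955787111486, 'fy': 620.7955787111486, 'cx': 315.442327101898, 'cy': 246.5597930054196, 'k1': -0.13826358316630485, 'rvec': array([ 2.57057939,  0.06890304, -0.02357594]), 'tvec': array([-0.52993154,  0.02908997,  1.55149489])}
{'fx': 366.94831653756523, 'fy': 366.94831653756523, 'cx': 320.9495146302143, 'cy': 233.38910953506425, 'k1': -0.03090706866796951, 'hand_eye': array([[ 9.41554259e-04, -9.57696613e-01, -2.87778233e-01,
         7.49578689e-02],
       [ 9.99999378e-01,  7.29606308e-04,  8.43747563e-04,
        -2.27971576e-04],
       [-5.98089369e-04, -2.87778849e-01,  9.57696704e-01,
        -1.45482957e-01],
       [ 0.00000000e+00,  0.00000000e+00,  0.00000000e+00,
         1.00000000e+00]])}
{'clock': 0.1, 'joint_pos': array([-1.24623639,  0.53706624, -0.00446158,  1.53874795,  0.00257703,
        1.06731756, -0.07119708]), 'joint_vel': array([-1.84647955e-03, -1.81418057e-03,  1.69100866e-03, -1.35938123e-03,
        6.66879844e-05,  8.25890000e-04, -5.91609494e-04]), 'joint_torque': array([ 1.90651517e-03, -5.72074699e+01,  9.93579626e-01, -2.52232736e+01,
       -5.61431295e-02,  1.34499301e-02,  5.83333804e-05]), 'tool_pos': array([0.24736296, 0.6004989 , 0.23795241]), 'tcp_rot': array([[-9.24651582e-01,  3.80813857e-01, -5.07466156e-04],
       [ 3.80814186e-01,  9.24650454e-01, -1.44712790e-03],
       [-8.18575439e-05, -1.53133941e-03, -9.99998824e-01]]), 'force': array([0.36100855, 0.09112039, 0.34618356]), 'wrist_torque': array([-0.02991212,  0.03696489,  0.03565173]), 'grasp_force': 0.0, 'gripper_width': 0.08792092318856742}
```

View pics/top0.png

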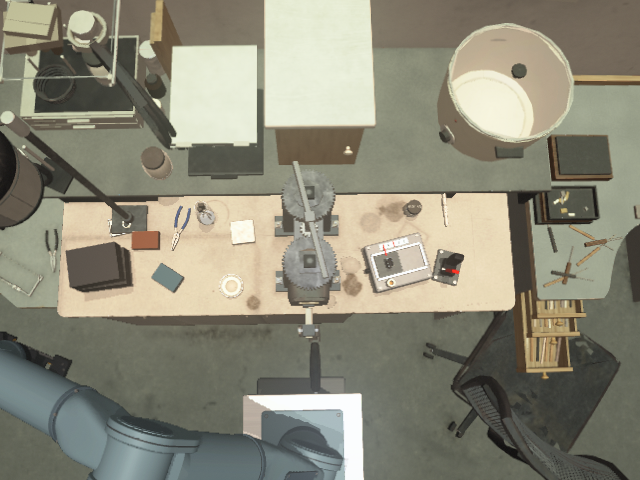

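View pics/side0.png

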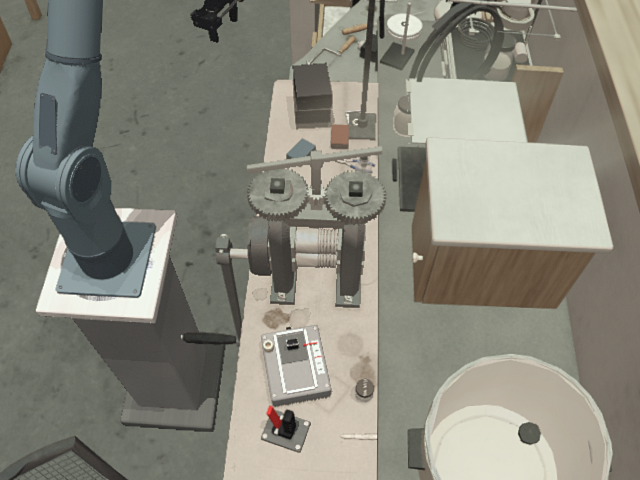

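```bash
python3 - <<'E'
import cv2,numpy as np
t=cv2.imread("pics/top0.png")[225:300,355:475];s=cv2.imread("pics/side0.png")[315:455,235:375]
t=cv2.resize(t,None,fx=6,fy=6,interpolation=cv2.INTER_CUBIC)
s=cv2.resize(s,None,fx=4.2,fy=4.2,interpolation=cv2.INTER_CUBIC)
cv2.imwrite("pics/tc.png",t);cv2.imwrite("pics/sc.png",s)
E
```

```text
(no output)
```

View pics/tc.png

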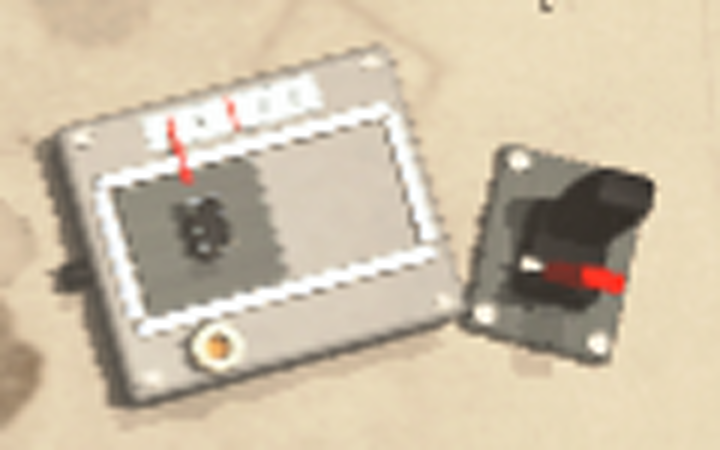

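View pics/sc.png

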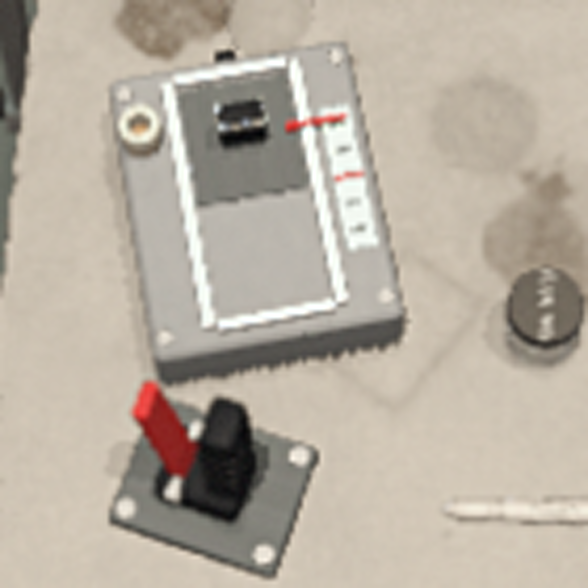

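```bash
cat > h.py <<'E'
import numpy as np,cv2
from workcell import manip
def proj(n,P):
    c=manip.camera_info(n);K=np.array([[c['fx'],0,c['cx']],[0,c['fy'],c['cy']],[0,0,1]])
    return cv2.projectPoints(np.float64(P).reshape(-1,1,3),c['rvec'],c['tvec'],K,np.array([c['k1'],0,0,0.]))[0][:,0]
def place(p,L):
    c,s=np.cos(p[2]),np.sin(p[2]); return np.float64(L)@np.array([[c,-s,0],[s,c,0],[0,0,1]]).T+[p[0],p[1],0]
E
python3 - <<'E'
import numpy as np; from h import *; from scipy.optimize import least_squares
top=lambda a:(np.float64(a)+.5)/6-.5+[355,225]
side=lambda a:(np.float64(a)+.5)/4.2-.5+[235,315]
lampL=np.array([[-34,-69,57],[-34,69,57],[34,69,57],[34,-69,57],[-50,0,50],[52,-40,74]])/1e3
lt=top([[105,185],[390,110],[430,252],[143,328],[232,113],[217,347]])
ls=side([[295,62],[342,298],[208,322],[168,90],[350,175],[138,128]])
hL=np.array([[45,35,12],[-45,35,12],[-45,-35,12],[45,-35,12]])/1e3
ht=top([[502,145],[465,325],[607,365],[655,180]])
hs=side([[317,452],[155,400],[110,520],[272,577]])
for nm,L,t,s,y0 in(("lamp",lampL,lt,ls,-2.9),("hand",hL,ht,hs,-.2)):
    for cams in ((1,1),(1,0),(0,1)):
        f=lambda p:np.r_[cams[0]*(proj("top",place(p,L))-t).ravel(),cams[1]*(proj("side",place(p,L))-s).ravel()]
        r=least_squares(f,[.5,-.3,y0]);print(nm,cams,r.x.round(4),np.sqrt((r.fun**2).mean()).round(2))
        if cams==(1,1): print(r.fun.round(1)); print(place(r.x,[[0,-.03,.0545],[0,0,.1]]) if nm=="lamp" else place(r.x,[[-.0,0,.105]]))
E
```

```text
lamp (1, 1) [ 0.5007 -0.2675 -2.8953] 0.78
[-0.5  0.   0.6 -0.4  1.3 -0.2  0.2  0.3  0.6  0.4  1.1 -0.  -0.4 -1.
  0.3  0.6  0.7  0.7 -0.2 -2.4 -0.5  0.3  0.5 -1.3]
[[ 0.49333988 -0.23840011  0.0545    ]
 [ 0.50065507 -0.26749458  0.1       ]]
lamp (1, 0) [ 0.5007 -0.266  -2.9039] 0.3
lamp (0, 1) [ 0.5006 -0.2686 -2.8892] 0.6
hand (1, 1) [ 0.4892 -0.411  -0.2749] 0.83
[ 1.4 -0.5  0.7  0.4  1.5  0.1  0.2 -0.   0.7 -1.   0.  -1.8 -1.  -0.3
  0.5 -0. ]
[[ 0.48924379 -0.41101926  0.105     ]]
hand (1, 0) [ 0.4893 -0.4084 -0.2804] 0.31
hand (0, 1) [ 0.4892 -0.4126 -0.2712] 0.48
```

Request:
apply_moves(
  deltas=[
    [0, 0, -4, 0, 0, 0],
    [0, 0, -4, 0, 0, 0],
    [0, 0, -4, 0, 0, 0],
    [0, 0, -4, 0, 0, 0],
    [0, 0, -4, 0, 0, 0],
    [0, -1, -4, 0, 0, 0],
    [0, -2, -3.5, 0, 0, 0],
    [0, -3, -2.5, 0, 0, 0],
    [0, -4, -1, 0, 0, 0],
    [0, 0, 0, 0, 0, 0],
  ],
  claw=1,
)

```text
clock: 0.93
tool_pos: [0.2082, 0.5046, 0.5534]
tcp_rot: [[-0.925, 0.381, 0.001], [0.381, 0.925, 0.005], [0.001, 0.005, -1.0]]
force: [1.1, 0.6, 0.6]
gripper_width: 0.0883
grasp_force: 0.0
```

```bash
cat >> h.py <<'E'
def rows(target,ang,n,ctr=None):
    """rows (tool axes) from present pose to target xyz with tool-y heading ang (deg, mod 180); arc about base"""
    s=manip.get_state();R=s['tcp_rot'];p=s['tool_pos']
    h0=np.degrees(np.arctan2(R[1,1],R[0,1]));d=(ang-h0+90)%180-90 if ctr is None else ctr
    pol=lambda q:np.array([np.hypot(q[0],q[1]),np.arctan2(q[1],q[0]),q[2]])
    a,b=pol(p),pol(target);prev=p;out=[]
    for i in range(1,n+1):
        q=a+(b-a)*i/n;q=np.array([q[0]*np.cos(q[1]),q[0]*np.sin(q[1]),q[2]])
        h=np.radians(h0+d*(i-1)/n);y=np.array([np.cos(h),np.sin(h),0]);x=np.array([-y[1],y[0],0])
        x=x if x@R[:,0]>0 else -x
        v=q-prev;out.append([round(float(k),1) for k in(v@x*100,v@y*100,-v[2]*100)]+[0,0,round(-d/n,1)]);prev=q
    print(p.round(4),h0.round(1),d.round(1) if hasattr(d,'round') else d);print(str(out).replace(' ',''))
E
python3 - <<'E'
from h import *
s=manip.get_state();print(s['clock'],s['tool_pos'],s['joint_pos'])
c=manip.camera_info("top");R=cv2.Rodrigues(c['rvec'])[0]
o=-R.T@c['tvec'];K=np.array([[c['fx'],0,c['cx']],[0,c['fy'],c['cy']],[0,0,1]])
for px,z in(((297,162),.44),((327,275),.44),((310,305),.35),((309,335),.25),((315,390),.0)):
    u=cv2.undistortPoints(np.float64([[px]]),K,np.array([c['k1'],0,0,0.]))[0,0];d=R.T@np.r_[u,1];print(px,(o+d*(z-o[2])/d[2]).round(3))
rows([.5*np.cos(-.7),.5*np.sin(-.7),.54],0,20,-83.3)
E
```

```text
0.9333 [0.20817415 0.50457447 0.55336517] [-1.26558652e+00  1.95101688e-01  4.71483563e-03  1.29023331e+00
 -1.05963196e-03  1.65117829e+00 -8.12045969e-02]
(297, 162) [0.654 0.005 0.44 ]
(327, 275) [ 0.412 -0.053  0.44 ]
(310, 305) [ 0.359 -0.018  0.35 ]
(309, 335) [ 0.299 -0.017  0.25 ]
(315, 390) [ 0.162 -0.034  0.   ]
[0.2082 0.5046 0.5534] 67.6 -83.3
[[-5.1,-0.5,0.1,0,0,4.2],[-5.1,-0.6,0.1,0,0,4.2],[-5.0,-0.7,0.1,0,0,4.2],[-5.0,-0.8,0.1,0,0,4.2],[-5.0,-0.9,0.1,0,0,4.2],[-4.9,-1.0,0.1,0,0,4.2],[-4.9,-1.1,0.1,0,0,4.2],[-4.8,-1.2,0.1,0,0,4.2],[-4.8,-1.3,0.1,0,0,4.2],[-4.7,-1.4,0.1,0,0,4.2],[-4.7,-1.5,0.1,0,0,4.2],[-4.6,-1.6,0.1,0,0,4.2],[-4.6,-1.7,0.1,0,0,4.2],[-4.5,-1.8,0.1,0,0,4.2],[-4.5,-1.8,0.1,0,0,4.2],[-4.4,-1.9,0.1,0,0,4.2],[-4.3,-2.0,0.1,0,0,4.2],[-4.3,-2.1,0.1,0,0,4.2],[-4.2,-2.2,0.1,0,0,4.2],[-4.1,-2.3,0.1,0,0,4.2]]
```

Request:
apply_moves(
  deltas=[
    [-3.8, -0.4, 0, 0, 0, 3.1],
    [-3.8, -0.4, 0, 0, 0, 3.1],
    [-3.8, -0.4, 0, 0, 0, 3.1],
    [-3.7, -0.5, 0, 0, 0, 3.1],
    [-3.7, -0.6, 0, 0, 0, 3.1],
    [-3.7, -0.6, 0, 0, 0, 3.1],
    [-3.7, -0.7, 0, 0, 0, 3.1],
    [-3.7, -0.8, 0, 0, 0, 3.1],
    [-3.6, -0.9, 0, 0, 0, 3.1],
    [-3.6, -0.9, 0, 0, 0, 3.1],
  ],
)

```text
clock: 1.77
tool_pos: [0.4677, 0.2429, 0.5479]
tcp_rot: [[-0.594, 0.804, -0.001], [0.804, 0.594, -0.001], [-0.0, -0.001, -1.0]]
force: [0.4, 0.3, -0.4]
gripper_width: 0.0881
grasp_force: 0.0
```

Request:
apply_moves(
  deltas=[
    [-3.6, -1.0, 0, 0, 0, 3.1],
    [-3.6, -1.0, 0, 0, 0, 3.1],
    [-3.5, -1.1, 0, 0, 0, 3.1],
    [-3.5, -1.2, 0, 0, 0, 3.1],
    [-3.5, -1.2, 0, 0, 0, 3.1],
    [-3.4, -1.3, 0, 0, 0, 3.1],
    [-3.4, -1.3, 0, 0, 0, 3.1],
    [-3.4, -1.4, 0, 0, 0, 3.1],
    [-3.3, -1.4, 0, 0, 0, 3.1],
    [-3.3, -1.5, 0, 0, 0, 3.1],
  ],
)

```text
clock: 2.6
tool_pos: [0.4851, -0.116, 0.548]
tcp_rot: [[-0.095, 0.995, -0.001], [0.995, 0.095, -0.0], [-0.0, -0.001, -1.0]]
force: [-0.3, -1.3, 0.3]
gripper_width: 0.0882
grasp_force: 0.0
```

```bash
python3 - <<'E'
from h import *
rows(np.r_[place([.4892,-.410,-.275],[[0,0,0]])[0,:2],.25],-15.75,12)
print(manip.get_state()['joint_pos'].round(2))
E
```

```text
[ 0.4851 -0.116   0.548 ] 5.5 -21.2
[[-2.2,0.4,2.5,0,0,np.float64(1.8)],[-2.3,0.4,2.5,0,0,np.float64(1.8)],[-2.3,0.4,2.5,0,0,np.float64(1.8)],[-2.4,0.3,2.5,0,0,np.float64(1.8)],[-2.4,0.3,2.5,0,0,np.float64(1.8)],[-2.4,0.3,2.5,0,0,np.float64(1.8)],[-2.5,0.2,2.5,0,0,np.float64(1.8)],[-2.5,0.2,2.5,0,0,np.float64(1.8)],[-2.6,0.1,2.5,0,0,np.float64(1.8)],[-2.6,0.1,2.5,0,0,np.float64(1.8)],[-2.7,0.1,2.5,0,0,np.float64(1.8)],[-2.7,0.0,2.5,0,0,np.float64(1.8)]]
[-0.41  0.1   0.63  1.44 -0.06  1.63  0.31]
```

Request:
apply_moves(
  deltas=[
    [-3.6, 0.6, 0, 0, 0, 2.1],
    [-3.6, 0.6, 0, 0, 0, 2.1],
    [-3.6, 0.4, 1, 0, 0, 2.1],
    [-3.4, 0.3, 2, 0, 0, 2.1],
    [-3.3, 0.2, 2.5, 0, 0, 2.1],
    [-3, 0.2, 3, 0, 0, 2.1],
    [-2.5, 0.2, 3.3, 0, 0, 2.1],
    [-2.5, 0.2, 3.5, 0, 0, 2.1],
    [-2.0, 0.1, 3.5, 0, 0, 2.1],
    [-1.9, 0.1, 3.5, 0, 0, 2.1],
  ],
)

```text
clock: 3.43
tool_pos: [0.5007, -0.4067, 0.325]
tcp_rot: [[0.268, 0.963, -0.001], [0.963, -0.268, -0.0], [-0.0, -0.001, -1.0]]
force: [-0.2, -0.1, 0.2]
gripper_width: 0.0881
grasp_force: 0.0
```

Request:
apply_moves(
  deltas=[
    [0, 0, 3.5, 0, 0, 0],
    [0, 0, 2, 0, 0, 0],
    [0, 0, 0, 0, 0, 0],
    [0, 0, 0, 0, 0, 0],
  ],
)

```text
clock: 3.77
tool_pos: [0.501, -0.405, 0.2716]
tcp_rot: [[0.265, 0.964, -0.002], [0.964, -0.265, 0.001], [0.0, -0.002, -1.0]]
force: [-0.3, -1.4, -0.2]
gripper_width: 0.0882
grasp_force: 0.0
```

```bash
python3 - <<'E'
from h import *
rows(np.r_[place([.4892,-.410,-.275],[[0,0,0]])[0,:2],.25],-15.75,1)
s=manip.get_state();R=s['tcp_rot'];p=s['tool_pos'];im=manip.read_camera("wrist")[:,:,::-1].copy()
c=manip.camera_info("wrist");K=np.array([[c['fx'],0,c['cx']],[0,c['fy'],c['cy']],[0,0,1]])
H=c['hand_eye'];
def wp(P):
    q=(np.float64(P)-p)@R; q=(q-H[:3,3])@H[:3,:3]
    return cv2.projectPoints(q.reshape(-1,1,3),np.zeros(3),np.zeros(3),K,np.array([c['k1'],0,0,0.]))[0][:,0]
hp=[.4892,-.410,-.275]
hL=np.array([[45,35,12],[-45,35,12],[-45,-35,12],[45,-35,12],[19,13,126],[1,13,126],[1,-13,126],[19,-13,126]])/1e3
for u in wp(place(hp,hL)): cv2.circle(im,tuple(int(k) for k in u.round()),2,(0,255,0),-1)
lL=np.array([[-34,-69,57],[-34,69,57],[34,69,57],[34,-69,57],[-50,0,50],[52,-40,74],[0,-30,90.5]])/1e3
for u in wp(place([.5007,-.267,-2.897],lL)): cv2.circle(im,tuple(int(k) for k in u.round()),2,(255,0,255),-1)
cv2.imwrite("pics/w1.png",im);print(s['clock'])
E
```

```text
[ 0.501  -0.405   0.2716] -15.4 -0.4
[[-0.8,-1.0,2.2,0,0,np.float64(0.4)]]
3.7667
```

View pics/w1.png

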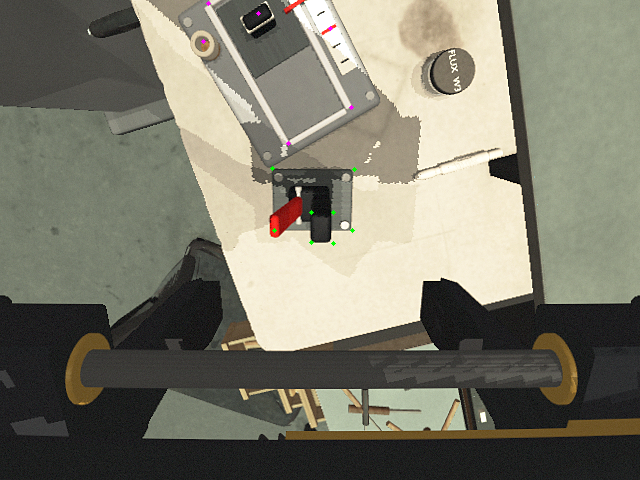

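Request:
apply_moves(
  deltas=[
    [-0.8, -1.0, 2, 0, 0, 0.4],
    [0, 0, 3, 0, 0, 0],
    [0, 0, 3, 0, 0, 0],
    [0, 0, 2, 0, 0, 0],
    [0, 0, 1, 0, 0, 0],
    [0, 0, 0, 0, 0, 0],
    [0, 0, 0, 0, 0, 0],
  ],
)

```text
clock: 4.4
tool_pos: [0.4904, -0.4112, 0.1642]
tcp_rot: [[0.272, 0.962, 0.002], [0.962, -0.272, -0.002], [-0.001, 0.002, -1.0]]
force: [-0.4, -0.2, 0.1]
gripper_width: 0.0883
grasp_force: 0.0
```

```bash
python3 - <<'E'
from h import *
s=manip.get_state();p=s['tool_pos'];c,k=np.cos(-.275),np.sin(-.275);d=p[:2]-[.4892,-.410]
print("local",c*d[0]+k*d[1],-k*d[0]+c*d[1],p)
E
```

```text
local 0.0015155616198455689 -0.000866189544622092 [ 0.4904234  -0.41124519  0.16417362]
```

Request:
apply_moves(
  deltas=[
    [0, 0, 1.5, 0, 0, 0],
    [0, 0, 2, 0, 0, 0],
    [0, 0, 2, 0, 0, 0],
    [0, 0, 1.5, 0, 0, 0],
    [0, 0, 0.8, 0, 0, 0],
    [0, 0.1, 0, 0, 0, 0],
    [0, 0, 0, 0, 0, 0],
  ],
)

```text
clock: 4.98
tool_pos: [0.4911, -0.4114, 0.0854]
tcp_rot: [[0.272, 0.962, 0.001], [0.962, -0.272, -0.001], [-0.001, 0.001, -1.0]]
force: [0.0, -0.6, 0.4]
gripper_width: 0.0885
grasp_force: 0.0
```

Request:
apply_moves(
  deltas=[
    [0, 0, 0, 0, 0, 0],
    [0, 0, 0, 0, 0, 0],
    [0, 0, 0, 0, 0, 0],
    [0, 0, 0, 0, 0, 0],
    [0, 0, 0, 0, 0, 0],
    [0, 0, 0, 0, 0, 0],
  ],
  claw=0.3,
)

```text
clock: 5.48
tool_pos: [0.4897, -0.411, 0.0847]
tcp_rot: [[0.273, 0.962, -0.001], [0.962, -0.273, 0.0], [-0.0, -0.001, -1.0]]
force: [-4.4, 0.7, 4.9]
gripper_width: 0.0503
grasp_force: 2.2
```

Request:
apply_moves(
  deltas=[
    [0, 0, 0, 0, 0, 0],
    [0, 0, 0, 0, 0, 0],
    [0, 0, 0, 0, 0, 0],
    [0, 0, 0, 0, 0, 0],
    [0, 0, 0, 0, 0, 0],
    [0, 0, 0, 0, 0, 0],
  ],
  claw=0.2,
)

```text
clock: 5.98
tool_pos: [0.4904, -0.4111, 0.0844]
tcp_rot: [[0.272, 0.962, 0.0], [0.962, -0.272, -0.001], [-0.001, 0.0, -1.0]]
force: [-1.4, -2.2, 1.7]
gripper_width: 0.033
grasp_force: 30.3
```

Fully squeezed (33 mm, 30 N). Release.

Request:
apply_moves(
  deltas=[
    [0, 0, 0, 0, 0, 0],
    [0, 0, 0, 0, 0, 0],
    [0, 0, 0, 0, 0, 0],
    [0, 0, 0, 0, 0, 0],
    [0, 0, 0, 0, 0, 0],
    [0, 0, 0, 0, 0, 0],
    [0, 0, 0, 0, 0, 0],
    [0, 0, 0, 0, 0, 0],
    [0, 0, 0, 0, 0, 0],
    [0, 0, 0, 0, 0, 0],
  ],
  claw=1,
)

```text
clock: 6.82
tool_pos: [0.491, -0.4108, 0.0847]
tcp_rot: [[0.272, 0.962, 0.001], [0.962, -0.272, -0.0], [-0.0, 0.001, -1.0]]
force: [0.1, -0.8, -0.1]
gripper_width: 0.0882
grasp_force: 0.0
```

Request:
apply_moves(
  deltas=[
    [0, 0, -2, 0, 0, 0],
    [0, 0, -3, 0, 0, 0],
    [0, 0, -4, 0, 0, 0],
    [0, 0, -3, 0, 0, 0],
    [0, 0, 0, 0, 0, 0],
    [0, 0, 0, 0, 0, 0],
  ],
)

```text
clock: 7.32
tool_pos: [0.4915, -0.4116, 0.2064]
tcp_rot: [[0.272, 0.962, 0.004], [0.962, -0.272, -0.002], [-0.001, 0.004, -1.0]]
force: [-1.3, -0.2, -0.7]
gripper_width: 0.0881
grasp_force: 0.0
```

```bash
python3 - <<'E'
from h import *
im=manip.read_camera("side")[315:455,235:375,::-1]
cv2.imwrite("pics/s2.png",cv2.resize(im,None,fx=4,fy=4,interpolation=cv2.INTER_CUBIC))
t=place([.5007,-.267,-2.897],[[0,-.03,0]])[0]; print(t)
rows(np.r_[t[:2],.19],-76,9)
E
```

```text
[ 0.49343517 -0.23789292  0.        ]
[ 0.4908 -0.4106  0.2046] -15.8 -60.2
[[2.0,-0.2,0.2,0,0,np.float64(6.7)],[1.9,-0.5,0.2,0,0,np.float64(6.7)],[1.8,-0.8,0.2,0,0,np.float64(6.7)],[1.6,-1.1,0.2,0,0,np.float64(6.7)],[1.4,-1.3,0.2,0,0,np.float64(6.7)],[1.2,-1.5,0.2,0,0,np.float64(6.7)],[1.0,-1.6,0.2,0,0,np.float64(6.7)],[0.7,-1.7,0.2,0,0,np.float64(6.7)],[0.4,-1.8,0.2,0,0,np.float64(6.7)]]
```

View pics/s2.png

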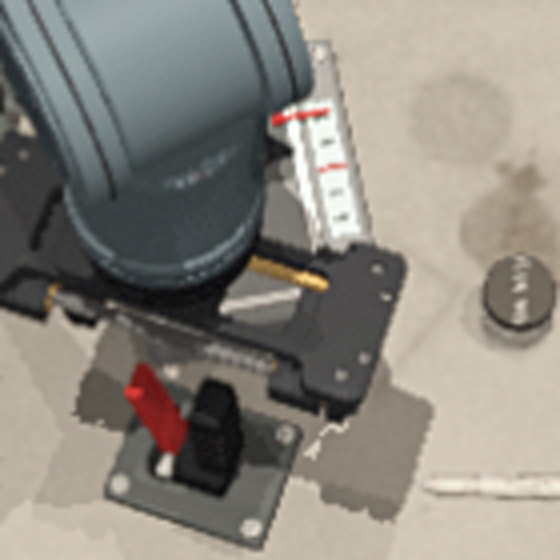

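Request:
apply_moves(
  deltas=[
    [2.0, -0.2, 0, 0, 0, 6.7],
    [1.9, -0.5, 0, 0, 0, 6.7],
    [1.8, -0.8, 0, 0, 0, 6.7],
    [1.6, -1.1, 0, 0, 0, 6.7],
    [1.4, -1.3, 0, 0, 0, 6.7],
    [1.2, -1.5, 0, 0, 0, 6.7],
    [1.0, -1.6, 0, 0, 0, 6.7],
    [0.7, -1.7, 0, 0, 0, 6.7],
    [0.4, -1.8, 0, 0, 0, 6.7],
    [0, 0, 0, 0, 0, 0],
  ],
  claw=0.45,
)

```text
clock: 8.2
tool_pos: [0.4926, -0.2343, 0.2021]
tcp_rot: [[0.971, 0.24, -0.004], [0.24, -0.971, 0.003], [-0.003, -0.004, -1.0]]
force: [0.1, 1.1, -0.1]
gripper_width: 0.0395
grasp_force: 0.0
```

Request:
apply_moves(
  deltas=[
    [0, 0, 0, 0, 0, 0],
    [0, 0, 0, 0, 0, 0],
  ],
)

```text
clock: 8.37
tool_pos: [0.4929, -0.2394, 0.2039]
tcp_rot: [[0.97, 0.243, -0.001], [0.243, -0.97, -0.001], [-0.001, 0.0, -1.0]]
force: [0.2, 0.2, 0.2]
gripper_width: 0.0397
grasp_force: 0.0
```

```bash
cat >> h.py <<'E'
LP=[.5007,-.267,-2.897]
def lam():
    p=manip.get_state()['tool_pos'];d=p[:2]-LP[:2];c,k=np.cos(LP[2]),np.sin(LP[2])
    return np.array([c*d[0]+k*d[1],-k*d[0]+c*d[1],p[2]])
E
python3 - <<'E'
from h import *
print("lamp-frame tcp",lam().round(4)); t=place(LP,[[0,-.03,0]])[0]; rows(np.r_[t[:2],.10],-76,1)
s=manip.get_state();R=s['tcp_rot'];p=s['tool_pos'];im=manip.read_camera("wrist")[:,:,::-1].copy()
c=manip.camera_info("wrist");K=np.array([[c['fx'],0,c['cx']],[0,c['fy'],c['cy']],[0,0,1]])
H=c['hand_eye']
def wp(P):
    q=(np.float64(P)-p)@R; q=(q-H[:3,3])@H[:3,:3]
    return cv2.projectPoints(q.reshape(-1,1,3),np.zeros(3),np.zeros(3),K,np.array([c['k1'],0,0,0.]))[0][:,0]
lL=np.array([[-34,-69,57],[-34,69,57],[34,69,57],[34,-69,57],[-50,0,50],[52,-40,74],[12,-36,90.5],[-12,-36,90.5],[12,-24,90.5],[-12,-24,90.5]])/1e3
for u in wp(place(LP,lL)): cv2.circle(im,tuple(int(k) for k in u.round()),2,(255,0,255),-1)
cv2.imwrite("pics/w2.png",im)
E
```

```text
lamp-frame tcp [ 0.0009 -0.0287  0.2039]
[ 0.4929 -0.2394  0.2039] -76.0 -0.0
[[0.1,-0.1,10.4,0,0,np.float64(0.0)]]
```

View pics/w2.png

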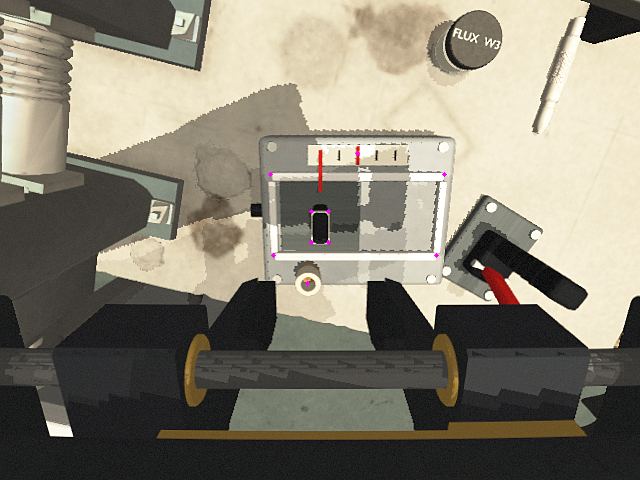

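Request:
apply_moves(
  deltas=[
    [0, -0.1, 2, 0, 0, 0],
    [0, 0, 3, 0, 0, 0],
    [0, 0, 3, 0, 0, 0],
    [0, 0, 2.5, 0, 0, 0],
    [0, 0, 2, 0, 0, 0],
    [0, 0, 1, 0, 0, 0],
    [0, 0, 0.3, 0, 0, 0],
    [0, 0, 0, 0, 0, 0],
    [0, 0, 0, 0, 0, 0],
  ],
)

```text
clock: 9.17
tool_pos: [0.4936, -0.2387, 0.0674]
tcp_rot: [[0.971, 0.24, 0.001], [0.24, -0.971, -0.001], [0.001, 0.001, -1.0]]
force: [0.1, -0.9, 0.2]
gripper_width: 0.0395
grasp_force: 0.0
```

Request:
apply_moves(
  deltas=[
    [0, 0, 0, 0, 0, 0],
    [0, 0, 0, 0, 0, 0],
    [0, 0, 0, 0, 0, 0],
    [0, 0, 0, 0, 0, 0],
    [0, 0, 0, 0, 0, 0],
    [0, 0, 0, 0, 0, 0],
    [0, 0, 0, 0, 0, 0],
  ],
  claw=0,
)

```text
clock: 9.75
tool_pos: [0.4935, -0.2385, 0.0669]
tcp_rot: [[0.971, 0.24, 0.001], [0.24, -0.971, -0.001], [0.001, 0.002, -1.0]]
force: [1.0, -2.2, 1.4]
gripper_width: 0.0116
grasp_force: 30.0
```

```bash
python3 - <<'E'
from h import *
print("lamp-frame tcp",lam().round(4));s=manip.get_state();print(s['gripper_width'],s['grasp_force'],s['force'])
E
```

```text
lamp-frame tcp [ 0.0001 -0.0294  0.0669]
0.011569417322916416 30.001901029609144 [ 1.04787233 -2.24665922  1.39384975]
```

Request:
apply_moves(
  deltas=[
    [0, 0.2, 0, 0, 0, 0],
    [0, 0.4, 0, 0, 0, 0],
    [0, 0.5, 0, 0, 0, 0],
    [0, 0.5, 0, 0, 0, 0],
    [0, 0.5, 0, 0, 0, 0],
    [0, 0.4, 0, 0, 0, 0],
    [0, 0.3, 0, 0, 0, 0],
    [0, 0.1, 0, 0, 0, 0],
    [0, 0, 0, 0, 0, 0],
    [0, 0, 0, 0, 0, 0],
  ],
)

```text
clock: 10.58
tool_pos: [0.4998, -0.2634, 0.0668]
tcp_rot: [[0.97, 0.241, -0.001], [0.241, -0.97, 0.006], [0.0, -0.006, -1.0]]
force: [-3.6, 6.5, 14.4]
gripper_width: 0.0118
grasp_force: 30.0
```

```bash
python3 - <<'E'
from h import *
print("lamp-frame tcp",lam().round(4));s=manip.get_state();print(s['gripper_width'],s['grasp_force'],s['force'])
a=[manip.read_camera("wrist")[:,:,::-1],manip.read_camera("side")[:,:,::-1]]
out=np.hstack([cv2.resize(a[0][100:400,150:550],(400,300)),cv2.resize(a[1][315:415,255:355],(400,400),interpolation=cv2.INTER_CUBIC)[:300]])
cv2.imwrite("pics/f.png",out)
E
```

```text
lamp-frame tcp [ 0.     -0.0037  0.0668]
0.011772880878965719 30.003588610561565 [-3.58348024  6.53824181 14.44440126]
```

View pics/f.png

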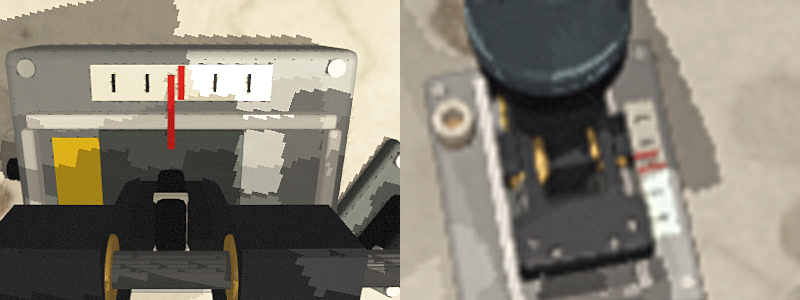

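Request:
apply_moves(
  deltas=[
    [0, 0.2, 0, 0, 0, 0],
    [0, 0.25, 0, 0, 0, 0],
    [0, 0, 0, 0, 0, 0],
    [0, 0, 0, 0, 0, 0],
    [0, 0, 0, 0, 0, 0],
    [0, 0, 0, 0, 0, 0],
    [0, 0, 0, 0, 0, 0],
  ],
)

```text
clock: 11.27
tool_pos: [0.5007, -0.2674, 0.0668]
tcp_rot: [[0.97, 0.242, -0.001], [0.242, -0.97, 0.006], [0.0, -0.006, -1.0]]
force: [-3.2, 7.8, 14.0]
gripper_width: 0.0119
grasp_force: 30.0
```

```bash
python3 - <<'E'
from h import *
print("lamp-frame tcp",lam().round(4));s=manip.get_state();print(s['gripper_width'],s['grasp_force'],s['force'])
a=manip.read_camera("wrist")[150:260,230:450,::-1]
cv2.imwrite("pics/f2.png",cv2.resize(a,None,fx=3,fy=3))
E
```

```text
lamp-frame tcp [0.0001 0.0004 0.0668]
0.011940335106621607 30.00628879875876 [-3.22744021  7.83270019 13.98953025]
```

View pics/f2.png

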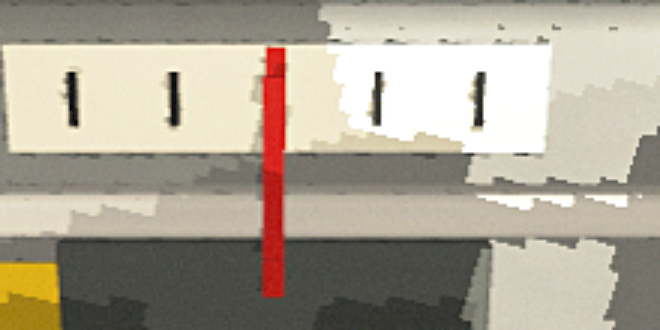

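```bash
python3 -c "
from workcell import manip
print(manip.hand_in())"
```

```text
the job is handed in; nothing more can be done
None
```

I squeezed the trigger fully (33 mm across, at 30 N) and it sprang back. The shutter's pointer is on the red half-way mark, with the tab still gripped; I handed the job in at about 11.3 s without seeing its verdict.

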